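Peeler out of the fruit mill

TASK

The peeler has fallen among the lemons in the feed tray of the fruit mill. Make the mill safe first: switch off all four rockers of the switch unit, and only then reach into the tray. Take the peeler out, leaving every lemon in the tray, and lay it down flat on the chopping board, wholly within its edges, without dropping it.

Things in the scene. Friction and masses are not known exactly. Their poses are not given: they have to be found in the camera images.
- mill: Fruit mill, fixed and heavy: white motor base 200x190 mm, steel feed tray on top, small white bowl under the spout on its -x side. Origin under the base's centre on the worktop, z up. The open rectangular tray is centred over the origin: inside 240 mm (x) by 300 mm (y), floor 130 mm above the worktop, upright walls 3 mm thick, rim 175 mm above the worktop.
- throat (a point): Middle of the tray's floor, on the mill's axis, 130 mm above the worktop. Here is the throat, a slot 68 mm (x) by 124 mm (y) nearly filled by two toothed rolls along y; their tops lie 2 mm below the floor, so things lie level over it.
- peeler: Loose peeler, 170 mm long, 80 g (x 0.7 to 1.4), lying flat in the tray, long axis roughly along the tray's y. Origin on its underside half way along; x points to the blade tip, z up. Green handle from x=-85 to +20 mm, up to 24 mm wide (y), 17 mm high; thin blade from there to x=+85 mm, 14 mm wide, 6 mm high. Balances near x=-20 mm, a good place to grip across its width.
- peeler_tip (a point): Point at the tip of the peeler's blade, 3 mm above its underside.
- peeler_end (a point): Point at the end of the peeler's handle, 8 mm above its underside.
- switch_unit: Four-gang switch unit, fixed left or right of the mill (it and the board swap sides): low white box 86x156 mm, steel face 34.5 mm above the worktop. Origin under its centre on the worktop, z up. White rockers 36 mm long (x), 24 mm wide, in a row at y=+45, +15, -15, -45 mm (rocker_1 to 4), pivoting at x=0 about y; they all start on: the half on the -x side (ring mark) stands up.
- rocker_row (a point): Middle of the row of rockers, 40 mm above the worktop: height of the crown of a half that is fully pressed (it then lies level). A half that stands up rises to 45 mm at its outer end. Rocker flanks are bevelled 30 degrees, so a closed fingertip drawn along the row (unit's y) over the raised halves, 0 to 1.5 mm above this height, presses them down one after another.
- board: Wooden chopping board, 330 mm (x) by 230 mm (y), 21 mm thick, fixed on the worktop left or right of the mill. Origin under its centre, z up. Nothing lies on it at the start.
- rocker_1 (a joint): Angle of rocker 1 (at y=+45 mm of the switch unit): 0 = on, 0.28 = fully off. Snaps over at 0.14 with about 2 N at the fingertip and stays on either side.
- rocker_1_press (a point): Point on the crown of rocker 1's -x half (the half to press for off), 12 mm from the pivot line; it goes down from about 43 to 40 mm above the worktop as the rocker goes off. Moves with the rocker.
- rocker_2 (a joint): Angle of rocker 2 (at y=+15 mm of the switch unit): 0 = on, 0.28 = fully off. Snaps over at 0.14 with about 2 N at the fingertip and stays on either side.
- rocker_2_press (a point): Point on the crown of rocker 2's -x half (the half to press for off), 12 mm from the pivot line; it goes down from about 43 to 40 mm above the worktop as the rocker goes off. Moves with the rocker.
- rocker_3 (a joint): Angle of rocker 3 (at y=-15 mm of the switch unit): 0 = on, 0.28 = fully off. Snaps over at 0.14 with about 2 N at the fingertip and stays on either side.
- rocker_3_press (a point): Point on the crown of rocker 3's -x half (the half to press for off), 12 mm from the pivot line; it goes down from about 43 to 40 mm above the worktop as the rocker goes off. Moves with the rocker.
- rocker_4 (a joint): Angle of rocker 4 (at y=-45 mm of the switch unit): 0 = on, 0.28 = fully off. Snaps over at 0.14 with about 2 N at the fingertip and stays on either side.
- rocker_4_press (a point): Point on the crown of rocker 4's -x half (the half to press for off), 12 mm from the pivot line; it goes down from about 43 to 40 mm above the worktop as the rocker goes off. Moves with the rocker.
- lemon_1: Lemon, 71x53x51 mm, 85 g, loose in the tray; origin at the middle of its underside as it lies at the start, x along its length. It may be nudged or roll within the tray.
- lemon_2: Lemon, 72x57x58 mm, 107 g, loose in the tray; origin at the middle of its underside as it lies at the start, x along its length. It may be nudged or roll within the tray.
- lemon_3: Lemon, 71x53x51 mm, 85 g, loose in the tray; origin at the middle of its underside as it lies at the start, x along its length. It may be nudged or roll within the tray.
- lemon_4: Lemon, 72x57x58 mm, 107 g, loose in the tray; origin at the middle of its underside as it lies at the start, x along its length. It may be nudged or roll within the tray.
- lemon_5: Lemon, 71x53x51 mm, 85 g, loose in the tray; origin at the middle of its underside as it lies at the start, x along its length. It may be nudged or roll within the tray.
- lemon_6: Lemon, 72x57x58 mm, 107 g, loose in the tray; origin at the middle of its underside as it lies at the start, x along its length. It may be nudged or roll within the tray.
- lemon_7: Lemon, 71x53x51 mm, 85 g, loose in the tray; origin at the middle of its underside as it lies at the start, x along its length. It may be nudged or roll within the tray.
- lemon_8: Lemon, 72x57x58 mm, 107 g, loose in the tray; origin at the middle of its underside as it lies at the start, x along its length. It may be nudged or roll within the tray.
Mind the look-alikes: they are no part of the job. Of the things that look like the switch_unit, the larger one is meant.

How it is judged:
By the outcome, as a careful person would: the job done as asked, in the order asked, and still so for the second after the job is handed in, with the robot touching nothing.
It also fails if it takes over 64 s, if anything falls off the work surface, if the arm or the gripper's body presses on something with over 40 N, if the wrist force passes 120 N, or if a joint passes its speed limit or range.

ROBOT

A 6-joint arm with a two-finger parallel gripper is mounted at the origin on a cart in front of the work surface, level with it; the furniture and walls round the work are solid. World frame = base frame: x ahead of the robot, y to its left, z up, the work surface at z = 0. Lengths are in mm, angles in degrees, forces in N, time in s.
With the tool pointing down it reaches from about 350 to 850 mm from the base axis. Payload 8.1 kg.
Tool frame: the origin (TCP) lies at the very end of the fingers, on their centre line; the grasp point (between the pads) lies grip_depth behind it (grip_depth is the distance from the TCP to the grasp point, in mm); z points along the fingers, y is the direction in which the jaws open and shut (so a half turn about z gives the same grasp; the last joint's range is limited). The gripper opens to 85 mm and grips with 20 to 120 N. Pads are 22 mm wide; open, the fingers measure 114 mm over their backs; the gripper's body (76 mm by 85 mm) begins 54 mm behind the grasp point. The pads swing forward as they close: fully open they stand 13 mm farther back than shut.
Start: joints at [63.575, 7.471, 85.268, -0, 87.261, -4.893], TCP at [220.189, 558.142, 231.292] pointing down, gripper open.
Joint ranges: [-169.43, 169.43], [-51.17, 129.36], [1.28, 143.12], [-76.62, 256.62], [0, 156.53], [-152.29, 152.29]. Speed limits (degrees/s): [136.94, 136.94, 159.86, 180, 180, 180].

INTERFACE

Orientations are given as [roll, pitch, yaw] about the fixed x, y, z axes, in that order (R = Rz(yaw) Ry(pitch) Rx(roll)).
In Python, from bench import * gives the robot as it stands.
- The arm moves only by the tool step_arm, never from a script. Its argument "plan" is a list of rows, each an object of numbers: "grip": the finger opening in cm, from 0 to 8.54; "tx", "ty", "tz": the shift along the tool's x, y, z in cm; "ax", "ay", "az": the turn, a rotation vector about the tool's x, y, z in degrees. In form: [{"grip": .., "tx": .., "ty": .., "tz": .., "ax": .., "ay": .., "az": ..}, ...]. A call has 1 to 8 rows; each row shifts and turns the commanded pose from where the row before left it, along the tool's axes as they then stand; what a row does not reach is not made up. A row lasts 1/12 s, in which the tool goes at most 41.7 mm and 7.16 degrees, less where a joint would pass 70% of its speed; a pose out of reach is approached as far as the arm can. A call with a gripper value outside its range is refused whole. The fingers move at their own pace and stop on an object; "newtons" is the grip in N (left out, the last holds). Time passes only in rows, so rows that do not move let the fingers close. It gives the time, the measured TCP pose, the force and the opening at its end, in the units of the state.
- sense(): the state, without advancing time (a new reading comes with each control period).
- snapshot(name): name is "scene" or "top" or "wrist"; returns the picture (420x560x3 uint8, red, green, blue); there is no depth.
- camera_model(name): a dict with "intrinsics" (3x3 intrinsics, pixels), "pose" (4x4, takes a point from camera to world coordinates); the wrist camera has in their place "T_tool_cam" (4x4, takes a point from camera to tool coordinates, whose origin is the TCP and whose axes are the flange's). Camera axes: x right, y down, z forward; pixel columns grow to the right and rows downward; lengths in mm; the calibration is good to about 2 mm. A picture is of the moment at which its call begins: read the wrist's pose just before it. camera_model takes no time and is no camera call.
- hand_in(): hands the job in, once; it reports no verdict.
The state is a dict: "time": time; "joint_pos": joint angles; "qd": joint speeds; "joint_efforts": joint torques, N m; "tool_pos": TCP position; "tcp_rot": TCP orientation; "ft_force": force on the tool from outside, world axes, zero at the start; "wrist_torque": the same for the moment, N m; "finger_gap": finger opening in mm.
Only numpy, scipy, OpenCV 4.12 (cv2) and the standard library are available. Lean on these libraries where they do the work, as an engineer would, in place of code of your own. Each camera call takes 0.05 s, during which the arm holds its last target.

## Working session

There is one attempt and no reset: what is moved stays moved. The work goes in short steps, Python scripts to look and compute and a tool call to move; the robot and the scene stay as the last step left them, time stands still between calls to the robot, and variables do not carry over. Pictures are saved under pics/ and viewed, and the job is handed in when it is done.

Besides the shell and the picture viewer there is one more tool, called as name(argument=value, ...) on one line, values as JSON. step_arm: Moves the arm, as the interface text tells. Its arguments: {"type":"object","properties":{"plan":{"type":"array","items":{"type":"object","properties":{"grip":{"type":"number"},"tx":{"type":"number"},"ty":{"type":"number"},"tz":{"type":"number"},"ax":{"type":"number"},"ay":{"type":"number"},"az":{"type":"number"}}}},"newtons":{"type":"number"}},"required":["plan"]}

```bash
mkdir -p pics; ls; cat > t.py <<'E'
from bench import *
import cv2,numpy as np
E
python3 - <<'E'
from t import *
s=sense();print(s)
for n in("scene","top"):
    im=snapshot(n);cv2.imwrite(f"pics/{n}0.png",cv2.cvtColor(im,cv2.COLOR_RGB2BGR))
    c=camera_model(n);print(n,np.round(c["intrinsics"],1).tolist(),np.round(c["pose"],3).tolist())
print(camera_model("wrist"))
E
```

```text
pics
{'time': 0.0, 'joint_pos': array([ 6.35751433e+01,  7.51521246e+00,  8.53302158e+01, -3.93164011e-04,
        8.72602290e+01, -4.89174718e+00]), 'qd': array([ 0.02863845,  0.03583251,  0.02521109, -0.0280271 , -0.00163791,
        0.10845047]), 'joint_efforts': array([-1.91155457e-03, -5.69421601e+01, -5.00528634e+01, -5.51026260e-04,
        1.54898968e-02, -5.88422409e-06]), 'tool_pos': array([219.94718974, 557.64294006, 230.23435586]), 'tcp_rot': array([-1.79894694e+02, -8.61849314e-03,  1.58466902e+02]), 'ft_force': array([0.28259795, 0.98596671, 0.07113918]), 'wrist_torque': array([-0.03074469, -0.05802844, -0.00541582]), 'finger_gap': 85.21583980320432}
scene [[405.5, 0.0, 284.1], [0.0, 405.5, 210.7], [0.0, 0.0, 1.0]] [[0.896, -0.265, 0.356, 162.63], [-0.443, -0.555, 0.704, -880.548], [0.011, -0.788, -0.615, 862.211], [0.0, 0.0, 0.0, 1.0]]
top [[488.8, 0.0, 280.9], [0.0, 488.8, 203.7], [0.0, 0.0, 1.0]] [[0.028, -0.986, 0.167, 376.596], [-0.999, -0.03, -0.011, -1.467], [0.016, -0.167, -0.986, 1406.199], [0.0, 0.0, 0.0, 1.0]]
{'intrinsics': array([[303.47631483,   0.        , 283.48913809],
       [  0.        , 303.47631483, 207.01118361],
       [  0.        ,   0.        ,   1.        ]]), 'T_tool_cam': array([[-1.00581184e-03, -9.49590125e-01, -3.13492555e-01,
         8.18413379e+01],
       [ 9.99999494e-01, -9.64505524e-04, -2.86853416e-04,
        -2.07250896e-01],
       [-2.99721304e-05, -3.13492685e-01,  9.49590615e-01,
        -1.43461570e+02],
       [ 0.00000000e+00,  0.00000000e+00,  0.00000000e+00,
         1.00000000e+00]])}
```

View pics/scene0.png

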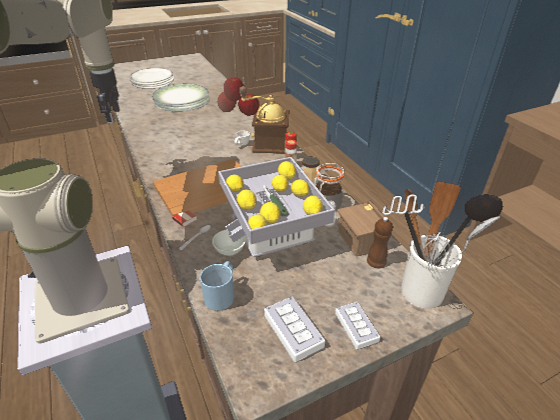

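View pics/top0.png

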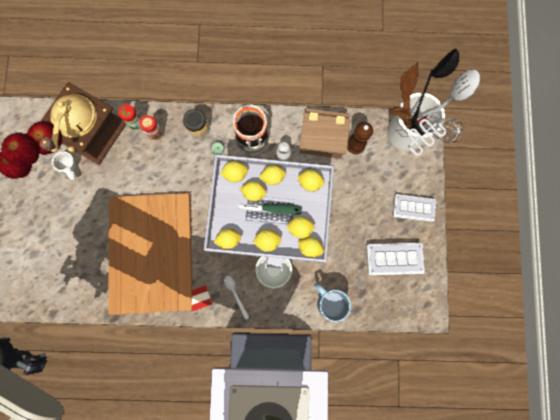

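```bash
python3 -c "
import bench;print([x for x in dir(bench) if x[0]!='_'])"
```

```text
['PlanningError', 'camera_model', 'grip_depth', 'hand_in', 'sense', 'snapshot']
```

```bash
python3 - <<'E'
import cv2,numpy as np
im=cv2.imread("pics/top0.png")
a=cv2.resize(im[185:285,355:450],None,fx=6,fy=6,interpolation=cv2.INTER_CUBIC)
cv2.imwrite("pics/cA.png",a)
a=cv2.resize(im[150:265,200:340],None,fx=5,fy=5,interpolation=cv2.INTER_CUBIC)
cv2.imwrite("pics/cB.png",a)
a=cv2.resize(im[185:325,95:260],None,fx=4,fy=4,interpolation=cv2.INTER_CUBIC)
cv2.imwrite("pics/cC.png",a)
im=cv2.imread("pics/scene0.png")
a=cv2.resize(im[285:365,255:390],None,fx=5,fy=5,interpolation=cv2.INTER_CUBIC)
cv2.imwrite("pics/cD.png",a)
E
```

```text
(no output)
```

View pics/cA.png

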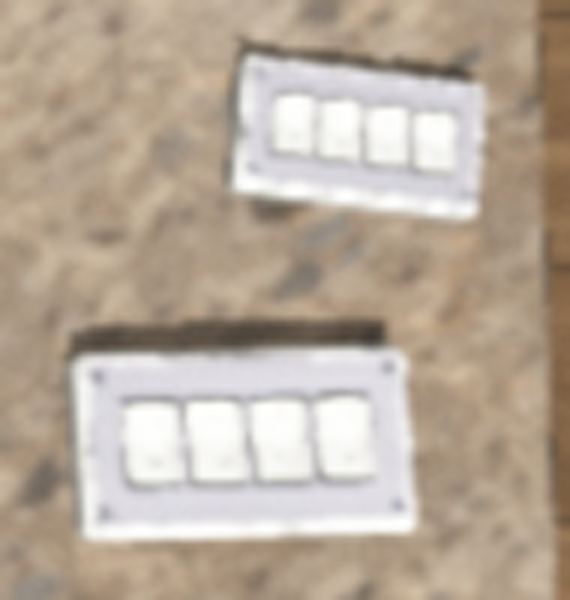

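View pics/cB.png

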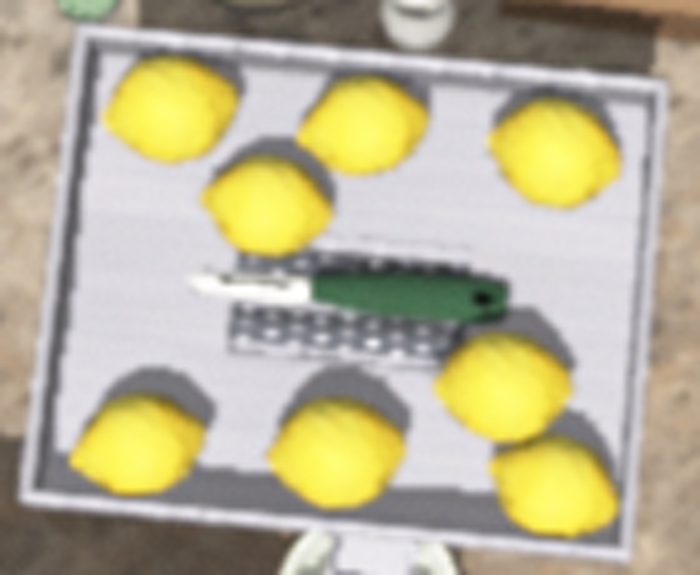

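View pics/cC.png

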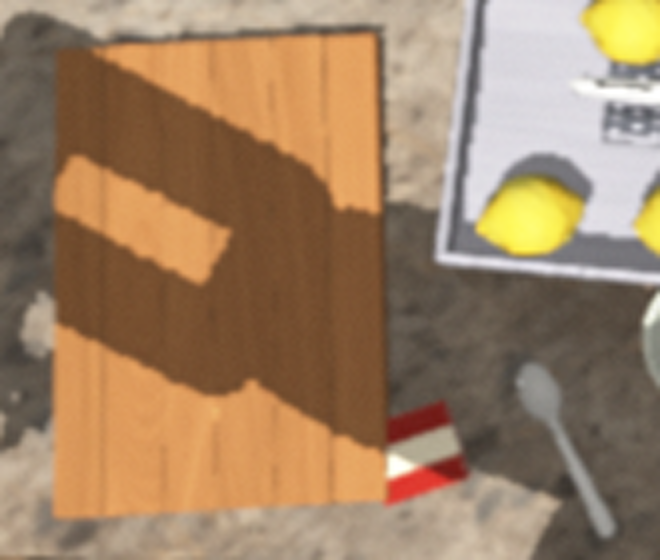

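View pics/cD.png

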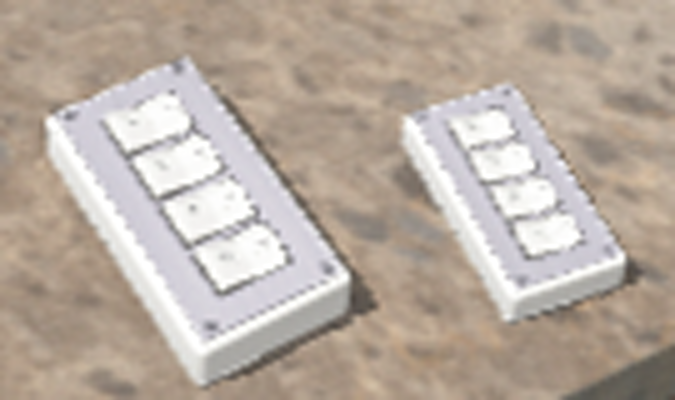

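```bash
cat >> t.py <<'E'
def ray(c,T,px):
    K=c["intrinsics"];d=T[:3,:3]@np.linalg.solve(K,[px[0],px[1],1]);return T[:3,3],d
def at(name,px,z,T=None):
    c=camera_model(name)
    if T is None:T=c["pose"]
    o,d=ray(c,T,px);return o+d*(z-o[2])/d[2]
def proj(name,P,T=None):
    c=camera_model(name)
    if T is None:T=c["pose"]
    p=T[:3,:3].T@(np.array(P)-T[:3,3]);p=c["intrinsics"]@p;return p[:2]/p[2]
from scipy.spatial.transform import Rotation as Ro
def wristT(s):
    A=np.eye(4);A[:3,:3]=Ro.from_euler("xyz",s["tcp_rot"],degrees=True).as_matrix();A[:3,3]=s["tool_pos"]
    return A@camera_model("wrist")["T_tool_cam"]
def snap(f,n="wrist"):
    s=sense();im=snapshot(n);cv2.imwrite(f"pics/{f}.png",cv2.cvtColor(im,cv2.COLOR_RGB2BGR));np.save(f"pics/{f}.npy",wristT(s));return s
E
python3 - <<'E'
from t import *
f=lambda p,o,k:(np.array(p)+.5)/k+np.array(o)-.5
def g(n,ps,o,k,z):
    for p in ps: print(n,p,np.round(at("top",f(p,o,k),z),1))
g("screw",[(97,377),(387,367),(397,503),(105,512)],(355,185),6,34.5)
g("rock",[(123,400),(372,393),(376,477),(127,484)],(355,185),6,39)
g("small",[(262,72),(470,85)],(355,185),6,34.5)
g("rim",[(80,30),(663,82),(628,553),(22,500)],(200,150),5,175)
g("tip",[(192,282)],(200,150),5,133);g("end",[(508,300)],(200,150),5,138)
g("junct",[(312,286)],(200,150),5,138)
g("board",[(57,48),(377,32),(385,502),(53,518)],(95,185),4,21)
for p in [(172,107),(363,123),(267,205),(555,150),(505,387),(555,487),(338,452),(140,443)]: g("lem",[p],(200,150),5,157)
print(grip_depth, grip_depth() if callable(grip_depth) else '')
E
```

```text
screw (97, 377) [ 492.3 -272.8   34.5]
screw (387, 367) [ 501.  -409.4   34.5]
screw (397, 503) [ 437.7 -412.8   34.5]
screw (105, 512) [ 429.6 -276.3   34.5]
rock (123, 400) [ 481.5 -284.    39. ]
rock (372, 393) [ 488.2 -400.7   39. ]
rock (376, 477) [ 449.2 -401.9   39. ]
rock (127, 484) [ 442.7 -285.7   39. ]
small (262, 72) [ 640.2 -352.1   34.5]
small (470, 85) [ 636.9 -451.8   34.5]
rim (80, 30) [706.6 157.6 175. ]
rim (663, 82) [ 688.5 -145.3  175. ]
rim (628, 553) [ 445.  -130.3  175. ]
rim (22, 500) [462.7 174.4 175. ]
tip (192, 282) [582.9  97.3 133. ]
end (508, 300) [577.5 -69.3 138. ]
junct (312, 286) [581.8  33.9 138. ]
board (57, 48) [616.9 476.4  21. ]
board (377, 32) [635.6 248.7  21. ]
board (385, 502) [305.6 223.6  21. ]
board (53, 518) [288.6 450.7  21. ]
lem (172, 107) [671.4 109.8 157. ]
lem (363, 123) [666.    9.6 157. ]
lem (267, 205) [620.7  58.2 157. ]
lem (555, 150) [654.7 -91.2 157. ]
lem (505, 387) [529.2 -67.7 157. ]
lem (555, 487) [478.5 -94.4 157. ]
lem (338, 452) [493.2  17.1 157. ]
lem (140, 443) [494.8 118.4 157. ]
18.700000000000003
```

```bash
cat >> t.py <<'E'
import json
def plan(wps,grip=None,start=None,dmax=38,amax=6.6):
    """wps: list of (x,y,z,yaw) tool-down; prints rows (cm/deg) rounded"""
    s=sense()
    p=np.array(start[:3]) if start is not None else s["tool_pos"].copy(); yaw=start[3] if start is not None else s["tcp_rot"][2]
    rows=[]
    for w in wps:
        t=np.array(w[:3],float);dy=(w[3]-yaw)
        n=int(max(1,np.ceil(max(np.linalg.norm(t-p)/dmax,abs(dy)/amax))))
        for i in range(n):
            k=n-i;d=(t-p)/k;a=(w[3]-yaw)/k
            c,q=np.cos(np.radians(yaw)),np.sin(np.radians(yaw))
            l=np.round(np.array([c*d[0]+q*d[1],q*d[0]-c*d[1],-d[2]])/10,2);az=round(-a,1)
            p=p+10*np.array([c*l[0]+q*l[1],q*l[0]-c*l[1],-l[2]]);yaw-=az
            r=dict(tx=l[0],ty=l[1],tz=l[2],az=az)
            if grip is not None:r["grip"]=grip
            rows.append({k:float(v) for k,v in r.items() if v!=0 or k=="grip"})
    for i in range(0,len(rows),8):print(json.dumps(rows[i:i+8]))
def st():
    s=sense();print(round(s["time"],2),np.round(s["tool_pos"],1),np.round(s["tcp_rot"],1),np.round(s["ft_force"],1),round(s["finger_gap"],1),np.round(s["joint_pos"],1))
E
python3 - <<'E'
from t import *
st();plan([(310,270,285,100),(390,-50,285,48),(455,-343,200,3.5)],grip=0)
E
```

```text
0.1 [220.  557.7 230.4] [-179.9   -0.   158.5] [-0.3 -0.2 -0.3] 85.4 [63.6  7.5 85.3 -0.  87.3 -4.9]
[{"tx": -2.1, "ty": -2.61, "tz": -0.61, "az": 6.5, "grip": 0.0}, {"tx": -2.39, "ty": -2.35, "tz": -0.61, "az": 6.5, "grip": 0.0}, {"tx": -2.64, "ty": -2.07, "tz": -0.61, "az": 6.5, "grip": 0.0}, {"tx": -2.85, "ty": -1.75, "tz": -0.61, "az": 6.5, "grip": 0.0}, {"tx": -3.03, "ty": -1.42, "tz": -0.6, "az": 6.5, "grip": 0.0}, {"tx": -3.17, "ty": -1.07, "tz": -0.61, "az": 6.5, "grip": 0.0}, {"tx": -3.28, "ty": -0.7, "tz": -0.6, "az": 6.5, "grip": 0.0}, {"tx": -3.33, "ty": -0.33, "tz": -0.61, "az": 6.5, "grip": 0.0}]
[{"tx": -3.35, "ty": 0.06, "tz": -0.6, "az": 6.5, "grip": 0.0}, {"tx": -3.66, "ty": 0.26, "az": 5.8, "grip": 0.0}, {"tx": -3.61, "ty": 0.63, "az": 5.8, "grip": 0.0}, {"tx": -3.53, "ty": 0.99, "az": 5.8, "grip": 0.0}, {"tx": -3.41, "ty": 1.34, "az": 5.8, "grip": 0.0}, {"tx": -3.26, "ty": 1.68, "az": 5.8, "grip": 0.0}, {"tx": -3.07, "ty": 2.0, "az": 5.7, "grip": 0.0}, {"tx": -2.86, "ty": 2.29, "az": 5.8, "grip": 0.0}]
[{"tx": -2.61, "ty": 2.57, "az": 5.7, "grip": 0.0}, {"tx": -2.34, "ty": 2.82, "az": 5.8, "grip": 0.0}, {"tx": -1.93, "ty": 2.72, "tz": 0.94, "az": 4.9, "grip": 0.0}, {"tx": -1.7, "ty": 2.87, "tz": 0.94, "az": 4.9, "grip": 0.0}, {"tx": -1.44, "ty": 3.01, "tz": 0.95, "az": 5.0, "grip": 0.0}, {"tx": -1.18, "ty": 3.12, "tz": 0.94, "az": 4.9, "grip": 0.0}, {"tx": -0.91, "ty": 3.21, "tz": 0.95, "az": 5.0, "grip": 0.0}, {"tx": -0.62, "ty": 3.27, "tz": 0.94, "az": 4.9, "grip": 0.0}]
[{"tx": -0.34, "ty": 3.32, "tz": 0.95, "az": 5.0, "grip": 0.0}, {"tx": -0.05, "ty": 3.33, "tz": 0.94, "az": 4.9, "grip": 0.0}, {"tx": 0.23, "ty": 3.33, "tz": 0.95, "az": 5.0, "grip": 0.0}]
```

step_arm(plan=[{"tx": -2.1,"ty": -2.6,"tz": -0.6,"az": 6.5,"grip": 0.0},{"tx": -2.4,"ty": -2.35,"tz": -0.6,"az": 6.5,"grip": 0.0},{"tx": -2.65,"ty": -2.05,"tz": -0.6,"az": 6.5,"grip": 0.0},{"tx": -2.85,"ty": -1.75,"tz": -0.6,"az": 6.5,"grip": 0.0},{"tx": -3.0,"ty": -1.4,"tz": -0.6,"az": 6.5,"grip": 0.0},{"tx": -3.2,"ty": -1.05,"tz": -0.6,"az": 6.5,"grip": 0.0},{"tx": -3.3,"ty": -0.7,"tz": -0.6,"az": 6.5,"grip": 0.0},{"tx": -3.3,"ty": -0.3,"tz": -0.6,"az": 6.5,"grip": 0.0}])

```text
invalid input
```

step_arm(plan=[{"tx": -3.35,"ty": 0.05,"tz": -0.6,"az": 6.5},{"tx": -3.65,"ty": 0.25,"az": 5.8},{"tx": -3.6,"ty": 0.65,"az": 5.8},{"tx": -3.55,"ty": 1.0,"az": 5.8},{"tx": -3.4,"ty": 1.35,"az": 5.8},{"tx": -3.25,"ty": 1.7,"az": 5.8},{"tx": -3.05,"ty": 2.0,"az": 5.7},{"tx": -2.85,"ty": 2.3,"az": 5.8}])

```text
invalid input
```

```bash
python3 - <<'E'
from t import *
st();plan([(390,-50,285,48),(455,-343,200,3.5)],grip=0)
E
```

```text
0.1 [220.  557.7 230.4] [-179.9   -0.   158.5] [-0.3 -0.2 -0.3] 85.4 [63.6  7.5 85.3 -0.  87.3 -4.9]
[{"tx": -2.24, "ty": -2.96, "tz": -0.32, "az": 6.5, "grip": 0.0}, {"tx": -2.56, "ty": -2.69, "tz": -0.32, "az": 6.5, "grip": 0.0}, {"tx": -2.85, "ty": -2.38, "tz": -0.32, "az": 6.5, "grip": 0.0}, {"tx": -3.1, "ty": -2.04, "tz": -0.32, "az": 6.5, "grip": 0.0}, {"tx": -3.31, "ty": -1.67, "tz": -0.32, "az": 6.5, "grip": 0.0}, {"tx": -3.48, "ty": -1.29, "tz": -0.32, "az": 6.5, "grip": 0.0}, {"tx": -3.6, "ty": -0.89, "tz": -0.32, "az": 6.5, "grip": 0.0}, {"tx": -3.68, "ty": -0.47, "tz": -0.32, "az": 6.5, "grip": 0.0}]
[{"tx": -3.71, "ty": -0.05, "tz": -0.32, "az": 6.5, "grip": 0.0}, {"tx": -3.7, "ty": 0.37, "tz": -0.32, "az": 6.5, "grip": 0.0}, {"tx": -3.63, "ty": 0.78, "tz": -0.32, "az": 6.5, "grip": 0.0}, {"tx": -3.52, "ty": 1.19, "tz": -0.32, "az": 6.5, "grip": 0.0}, {"tx": -3.36, "ty": 1.58, "tz": -0.32, "az": 6.5, "grip": 0.0}, {"tx": -3.16, "ty": 1.95, "tz": -0.33, "az": 6.5, "grip": 0.0}, {"tx": -2.92, "ty": 2.29, "tz": -0.32, "az": 6.5, "grip": 0.0}, {"tx": -2.64, "ty": 2.61, "tz": -0.33, "az": 6.5, "grip": 0.0}]
[{"tx": -2.33, "ty": 2.89, "tz": -0.32, "az": 6.5, "grip": 0.0}, {"tx": -1.93, "ty": 2.72, "tz": 0.94, "az": 4.9, "grip": 0.0}, {"tx": -1.7, "ty": 2.87, "tz": 0.94, "az": 4.9, "grip": 0.0}, {"tx": -1.44, "ty": 3.01, "tz": 0.95, "az": 5.0, "grip": 0.0}, {"tx": -1.18, "ty": 3.12, "tz": 0.94, "az": 4.9, "grip": 0.0}, {"tx": -0.91, "ty": 3.21, "tz": 0.95, "az": 5.0, "grip": 0.0}, {"tx": -0.62, "ty": 3.27, "tz": 0.94, "az": 4.9, "grip": 0.0}, {"tx": -0.34, "ty": 3.32, "tz": 0.95, "az": 5.0, "grip": 0.0}]
[{"tx": -0.05, "ty": 3.33, "tz": 0.94, "az": 4.9, "grip": 0.0}, {"tx": 0.24, "ty": 3.33, "tz": 0.95, "az": 5.0, "grip": 0.0}]
```

step_arm(plan=[{"grip": 0,"tx": -2.1,"ty": -2.6,"tz": -0.6,"ax": 0,"ay": 0,"az": 6.5}])

```text
time: 0.18
tool_pos: [228.1, 527.7, 233.8]
tcp_rot: [-179.8, -0.1, 152.2]
ft_force: [1.3, 0.4, 0.1]
finger_gap: 75.3
```

step_arm(plan=[{"grip": 0,"tx": -2.4,"ty": -2.35,"tz": -0.6,"ax": 0,"ay": 0,"az": 6.5},{"grip": 0,"tx": -2.65,"ty": -2.05,"tz": -0.6,"ax": 0,"ay": 0,"az": 6.5},{"grip": 0,"tx": -2.85,"ty": -1.75,"tz": -0.6,"ax": 0,"ay": 0,"az": 6.5},{"grip": 0,"tx": -3.0,"ty": -1.4,"tz": -0.6,"ax": 0,"ay": 0,"az": 6.5},{"grip": 0,"tx": -3.2,"ty": -1.05,"tz": -0.6,"ax": 0,"ay": 0,"az": 6.5},{"grip": 0,"tx": -3.3,"ty": -0.7,"tz": -0.6,"ax": 0,"ay": 0,"az": 6.5},{"grip": 0,"tx": -3.3,"ty": -0.3,"tz": -0.6,"ax": 0,"ay": 0,"az": 6.5},{"grip": 0,"tx": -3.35,"ty": 0.05,"tz": -0.6,"ax": 0,"ay": 0,"az": 6.5}])

```text
time: 0.85
tool_pos: [310.9, 269.5, 285.2]
tcp_rot: [-180.0, 0.0, 99.7]
ft_force: [1.8, 0.3, 0.2]
finger_gap: 0.2
```

step_arm(plan=[{"grip": 0,"tx": -3.65,"ty": 0.25,"tz": 0,"ax": 0,"ay": 0,"az": 5.8},{"grip": 0,"tx": -3.6,"ty": 0.65,"tz": 0,"ax": 0,"ay": 0,"az": 5.8},{"grip": 0,"tx": -3.55,"ty": 1.0,"tz": 0,"ax": 0,"ay": 0,"az": 5.8},{"grip": 0,"tx": -3.4,"ty": 1.35,"tz": 0,"ax": 0,"ay": 0,"az": 5.8},{"grip": 0,"tx": -3.25,"ty": 1.7,"tz": 0,"ax": 0,"ay": 0,"az": 5.8},{"grip": 0,"tx": -3.05,"ty": 2.0,"tz": 0,"ax": 0,"ay": 0,"az": 5.7},{"grip": 0,"tx": -2.85,"ty": 2.3,"tz": 0,"ax": 0,"ay": 0,"az": 5.8}])

```text
time: 1.43
tool_pos: [373.7, 20.7, 285.2]
tcp_rot: [180.0, -0.0, 59.2]
ft_force: [1.3, 1.5, 0.4]
finger_gap: -0.4
```

```bash
sed -i 's/r=dict(tx=l\[0\],ty=l\[1\],tz=l\[2\],az=az)/r=dict(grip=grip or 0,tx=l[0],ty=l[1],tz=l[2],ax=0,ay=0,az=az)/; s/if v!=0 or k=="grip"//' t.py; python3 - <<'E'
from t import *
st();plan([(390,-50,285,48),(455,-343,200,3.5)],grip=0)
E
```

```text
1.43 [373.7  20.7 285.2] [180.   -0.   59.2] [1.3 1.5 0.4] -0.4 [ -4.7 -30.3 112.6   0.   97.7  26.1]
[{"grip": 0.0, "tx": -2.62, "ty": 2.51, "tz": 0.01, "ax": 0.0, "ay": 0.0, "az": 5.6}, {"grip": 0.0, "tx": -2.36, "ty": 2.75, "tz": 0.01, "ax": 0.0, "ay": 0.0, "az": 5.6}, {"grip": 0.0, "tx": -1.94, "ty": 2.72, "tz": 0.94, "ax": 0.0, "ay": 0.0, "az": 4.9}, {"grip": 0.0, "tx": -1.7, "ty": 2.87, "tz": 0.94, "ax": 0.0, "ay": 0.0, "az": 4.9}, {"grip": 0.0, "tx": -1.44, "ty": 3.01, "tz": 0.95, "ax": 0.0, "ay": 0.0, "az": 5.0}, {"grip": 0.0, "tx": -1.18, "ty": 3.12, "tz": 0.94, "ax": 0.0, "ay": 0.0, "az": 4.9}, {"grip": 0.0, "tx": -0.91, "ty": 3.21, "tz": 0.95, "ax": 0.0, "ay": 0.0, "az": 5.0}, {"grip": 0.0, "tx": -0.62, "ty": 3.27, "tz": 0.94, "ax": 0.0, "ay": 0.0, "az": 4.9}]
[{"grip": 0.0, "tx": -0.34, "ty": 3.32, "tz": 0.95, "ax": 0.0, "ay": 0.0, "az": 5.0}, {"grip": 0.0, "tx": -0.05, "ty": 3.33, "tz": 0.94, "ax": 0.0, "ay": 0.0, "az": 4.9}, {"grip": 0.0, "tx": 0.23, "ty": 3.33, "tz": 0.95, "ax": 0.0, "ay": 0.0, "az": 5.0}]
```

Tracking is accurate. Continue to above the switch unit.

step_arm(plan=[{"grip": 0.0,"tx": -2.6,"ty": 2.5,"tz": 0,"ax": 0.0,"ay": 0.0,"az": 5.6},{"grip": 0.0,"tx": -2.35,"ty": 2.75,"tz": 0,"ax": 0.0,"ay": 0.0,"az": 5.6},{"grip": 0.0,"tx": -1.95,"ty": 2.7,"tz": 0.95,"ax": 0.0,"ay": 0.0,"az": 4.9},{"grip": 0.0,"tx": -1.7,"ty": 2.85,"tz": 0.95,"ax": 0.0,"ay": 0.0,"az": 4.9},{"grip": 0.0,"tx": -1.45,"ty": 3.0,"tz": 0.95,"ax": 0.0,"ay": 0.0,"az": 5.0},{"grip": 0.0,"tx": -1.2,"ty": 3.1,"tz": 0.95,"ax": 0.0,"ay": 0.0,"az": 4.9},{"grip": 0.0,"tx": -0.9,"ty": 3.2,"tz": 0.95,"ax": 0.0,"ay": 0.0,"az": 5.0},{"grip": 0.0,"tx": -0.6,"ty": 3.25,"tz": 0.95,"ax": 0.0,"ay": 0.0,"az": 4.9}])

```text
time: 2.1
tool_pos: [434.0, -244.0, 227.4]
tcp_rot: [-180.0, 0.0, 18.4]
ft_force: [0.3, 1.5, -0.7]
finger_gap: 0.0
```

step_arm(plan=[{"grip": 0.0,"tx": -0.35,"ty": 3.3,"tz": 0.95,"ax": 0.0,"ay": 0.0,"az": 5.0},{"grip": 0.0,"tx": -0.05,"ty": 3.35,"tz": 0.95,"ax": 0.0,"ay": 0.0,"az": 4.9},{"grip": 0.0,"tx": 0.25,"ty": 3.35,"tz": 0.95,"ax": 0.0,"ay": 0.0,"az": 5.0},{"grip": 0.0,"tx": 0,"ty": 0,"tz": 0,"ax": 0.0,"ay": 0.0,"az": 0},{"grip": 0.0,"tx": 0,"ty": 0,"tz": 0,"ax": 0.0,"ay": 0.0,"az": 0}])

```text
time: 2.52
tool_pos: [455.4, -340.8, 197.3]
tcp_rot: [-179.8, 0.2, 3.6]
ft_force: [-0.2, -0.2, -0.1]
finger_gap: -0.1
```

```bash
python3 - <<'E'
from t import *
st();snap("w1")
E
```

```text
2.52 [ 455.4 -340.8  197.3] [-179.8    0.2    3.6] [-0.2 -0.2 -0.1] -0.1 [-42.    3.9  92.6  -0.   83.7  44.4]
```

View pics/w1.png

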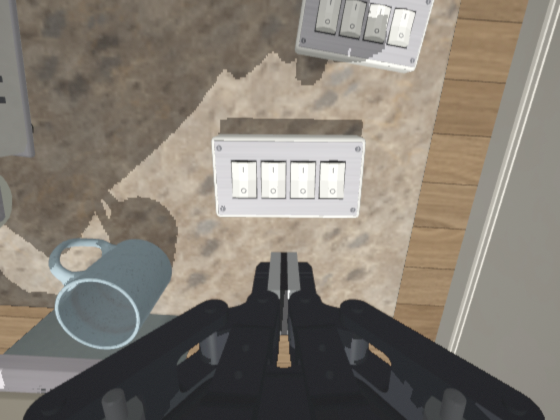

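```bash
python3 - <<'E'
from t import *
T=np.load("pics/w1.npy")
q=[at("wrist",p,34.5,T) for p in [(219,148),(358,149),(354.5,210.5),(223,209)]]
print(np.round(q,1),np.mean(q,0))
for p in [(244,190),(273,190),(303,190),(332,191)]:print(np.round(at("wrist",p,43,T),1))
c=np.array([465,-343]);a=np.radians(3.5)
X=np.array([np.cos(a),np.sin(a)]);Y=np.array([-X[1],X[0]])
for y in (45,15,-15,-45):print(np.round(proj("wrist",[*(c-12*X+y*Y),43],T)))
E
```

```text
[[ 490.9 -273.    34.5]
 [ 498.6 -411.6   34.5]
 [ 433.8 -417.    34.5]
 [ 426.6 -277.    34.5]] [ 462.4628891  -344.66142376   34.5       ]
[ 451.4 -299.9   43. ]
[ 453.2 -329.3   43. ]
[ 455.2 -359.7   43. ]
[ 456.  -389.1   43. ]
[243. 191.]
[272. 191.]
[302. 191.]
[331. 191.]
```

step_arm(plan=[{"grip": 0,"tx": -0.25,"ty": -2.05,"tz": 1.7,"ax": 0,"ay": 0,"az": 0},{"grip": 0,"tx": -0.25,"ty": -2.05,"tz": 3,"ax": 0,"ay": 0,"az": 0},{"grip": 0,"tx": 0,"ty": 0,"tz": 3,"ax": 0,"ay": 0,"az": 0},{"grip": 0,"tx": 0,"ty": 0,"tz": 3,"ax": 0,"ay": 0,"az": 0},{"grip": 0,"tx": 0,"ty": 0,"tz": 2.5,"ax": 0,"ay": 0,"az": 0},{"grip": 0,"tx": 0,"ty": 0,"tz": 0,"ax": 0,"ay": 0,"az": 0},{"grip": 0,"tx": 0,"ty": 0,"tz": 0,"ax": 0,"ay": 0,"az": 0}])

```text
time: 3.15
tool_pos: [448.1, -297.9, 67.6]
tcp_rot: [-179.9, 0.1, 3.9]
ft_force: [1.1, -0.6, 0.9]
finger_gap: 0.1
```

```bash
python3 - <<'E'
from t import *
st();snap("w2")
E
```

```text
3.15 [ 448.1 -297.9   67.6] [-1.799e+02  1.000e-01  3.900e+00] [ 1.1 -0.6  0.9] 0.1 [-39.1   6.3 104.4   0.   69.5  47.1]
```

View pics/w2.png

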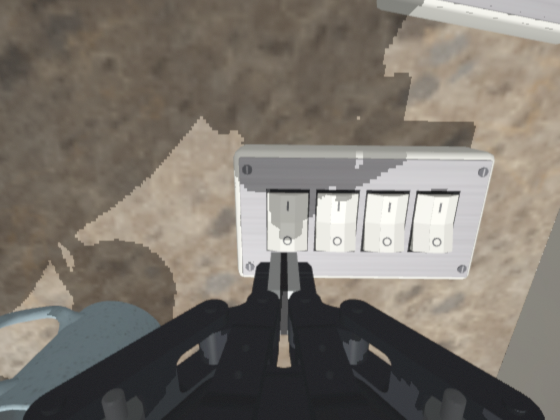

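```bash
python3 - <<'E'
from t import *
T=np.load("pics/w2.npy")
print(proj("wrist",[448.1,-297.9,67.6],T),proj("wrist",[448.1,-297.9,43],T))
for p in [(287,241),(337,241),(386,241),(437,242)]:print(np.round(at("wrist",p,43.5,T),1))
q=[at("wrist",p,34.5,T) for p in [(247,170),(483,172),(462,269),(250,267)]];print(np.round(q,1),np.mean(q,0))
E
```

```text
[284.30146837 264.33556686] [284.28250597 244.28826459]
[ 450.6 -299.4   43.5]
[ 452.7 -329.5   43.5]
[ 454.7 -359.    43.5]
[ 456.1 -389.8   43.5]
[[ 490.6 -273.    34.5]
 [ 498.7 -411.8   34.5]
 [ 434.1 -415.8   34.5]
 [ 426.2 -276.8   34.5]] [ 462.39235531 -344.37988396   34.5       ]
```

step_arm(plan=[{"grip": 0,"tx": 0,"ty": 0.15,"tz": 1.5,"ax": 0,"ay": 0,"az": 0.4},{"grip": 0,"tx": 0,"ty": 0,"tz": 0.6,"ax": 0,"ay": 0,"az": 0},{"grip": 0,"tx": 0,"ty": 0,"tz": 0,"ax": 0,"ay": 0,"az": 0},{"grip": 0,"tx": 0,"ty": 0,"tz": 0,"ax": 0,"ay": 0,"az": 0}])

```text
time: 3.53
tool_pos: [449.4, -301.3, 48.1]
tcp_rot: [180.0, -0.0, 3.4]
ft_force: [-0.2, 0.2, -0.6]
finger_gap: -0.1
```

step_arm(plan=[{"grip": 0,"tx": 0,"ty": 0,"tz": 0.2,"ax": 0,"ay": 0,"az": 0},{"grip": 0,"tx": 0,"ty": 0,"tz": 0,"ax": 0,"ay": 0,"az": 0}])

```text
time: 3.7
tool_pos: [449.3, -301.3, 45.6]
tcp_rot: [180.0, -0.0, 3.4]
ft_force: [0.1, 0.1, -0.4]
finger_gap: -0.1
```

step_arm(plan=[{"grip": 0,"tx": 0,"ty": 0,"tz": 0.2,"ax": 0,"ay": 0,"az": 0},{"grip": 0,"tx": 0,"ty": 0,"tz": 0,"ax": 0,"ay": 0,"az": 0}])

```text
time: 3.87
tool_pos: [449.0, -301.1, 42.9]
tcp_rot: [180.0, -0.0, 3.4]
ft_force: [0.0, -0.6, 0.1]
finger_gap: -0.1
```

step_arm(plan=[{"grip": 0,"tx": 0,"ty": 0,"tz": 0.1,"ax": 0,"ay": 0,"az": 0},{"grip": 0,"tx": 0,"ty": 0,"tz": 0,"ax": 0,"ay": 0,"az": 0}])

```text
time: 4.03
tool_pos: [448.8, -300.9, 41.6]
tcp_rot: [-180.0, 0.0, 3.4]
ft_force: [-0.2, -0.0, -0.5]
finger_gap: 0.0
```

step_arm(plan=[{"grip": 0,"tx": 0,"ty": 0,"tz": 0.1,"ax": 0,"ay": 0,"az": 0},{"grip": 0,"tx": 0,"ty": 0,"tz": 0,"ax": 0,"ay": 0,"az": 0}])

```text
time: 4.2
tool_pos: [448.8, -300.9, 40.5]
tcp_rot: [-180.0, 0.0, 3.4]
ft_force: [-0.7, -0.4, 0.2]
finger_gap: -0.4
```

step_arm(plan=[{"grip": 0,"tx": 0,"ty": 0,"tz": 0.1,"ax": 0,"ay": 0,"az": 0},{"grip": 0,"tx": 0,"ty": 0,"tz": 0,"ax": 0,"ay": 0,"az": 0}])

```text
time: 4.37
tool_pos: [449.0, -301.0, 40.1]
tcp_rot: [-180.0, 0.0, 3.4]
ft_force: [-1.5, 0.2, 2.2]
finger_gap: -0.2
```

```bash
python3 - <<'E'
from t import *
st();snap("w3")
im=cv2.imread("pics/w3.png");cv2.imwrite("pics/w3c.png",cv2.resize(im[130:330,150:520],None,fx=2,fy=2))
E
```

```text
4.37 [ 449.  -301.    40.1] [-180.     0.     3.4] [-1.5  0.2  2.2] -0.2 [-39.3   8.7 104.9  -0.   66.4  47.4]
```

View pics/w3c.png

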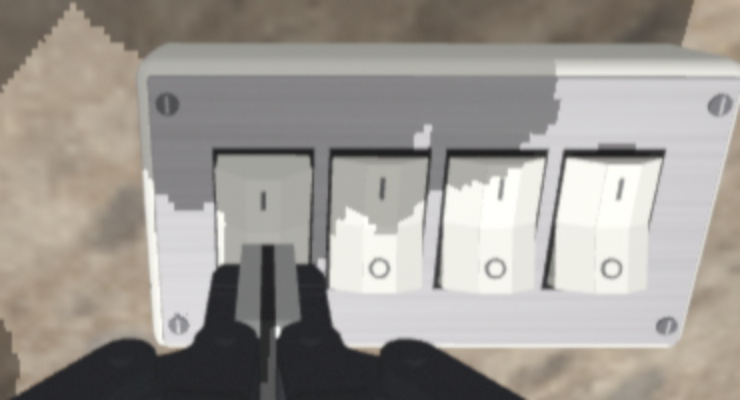

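step_arm(plan=[{"grip": 0,"tx": 0,"ty": 0,"tz": 0.1,"ax": 0,"ay": 0,"az": 0},{"grip": 0,"tx": 0,"ty": 0,"tz": 0,"ax": 0,"ay": 0,"az": 0}])

```text
time: 4.58
tool_pos: [449.0, -301.1, 40.0]
tcp_rot: [180.0, 0.0, 3.4]
ft_force: [-5.0, 4.0, 13.7]
finger_gap: -0.2
```

step_arm(plan=[{"grip": 0,"tx": 0,"ty": 0,"tz": -0.16,"ax": 0,"ay": 0,"az": 0},{"grip": 0,"tx": 0,"ty": 0,"tz": 0,"ax": 0,"ay": 0,"az": 0},{"grip": 0,"tx": 0,"ty": 0,"tz": 0,"ax": 0,"ay": 0,"az": 0}])

```text
time: 4.83
tool_pos: [449.0, -301.1, 40.3]
tcp_rot: [180.0, -0.0, 3.4]
ft_force: [-0.1, 0.4, -0.2]
finger_gap: 0.1
```

step_arm(plan=[{"grip": 0,"tx": 0,"ty": 0.65,"tz": 0,"ax": 0,"ay": 0,"az": 0},{"grip": 0,"tx": 0,"ty": 0.65,"tz": 0,"ax": 0,"ay": 0,"az": 0},{"grip": 0,"tx": 0,"ty": 0.65,"tz": 0,"ax": 0,"ay": 0,"az": 0},{"grip": 0,"tx": 0,"ty": 0.65,"tz": 0,"ax": 0,"ay": 0,"az": 0}])

```text
time: 5.17
tool_pos: [450.4, -327.9, 40.2]
tcp_rot: [180.0, 0.0, 3.4]
ft_force: [0.2, 0.3, 0.1]
finger_gap: -0.1
```

step_arm(plan=[{"grip": 0,"tx": 0,"ty": 0.65,"tz": 0,"ax": 0,"ay": 0,"az": 0},{"grip": 0,"tx": 0,"ty": 0.65,"tz": 0,"ax": 0,"ay": 0,"az": 0},{"grip": 0,"tx": 0,"ty": 0.65,"tz": 0,"ax": 0,"ay": 0,"az": 0},{"grip": 0,"tx": 0,"ty": 0.65,"tz": 0,"ax": 0,"ay": 0,"az": 0},{"grip": 0,"tx": 0,"ty": 0.65,"tz": 0,"ax": 0,"ay": 0,"az": 0},{"grip": 0,"tx": 0,"ty": 0.65,"tz": 0,"ax": 0,"ay": 0,"az": 0}])

```text
time: 5.67
tool_pos: [452.8, -366.7, 40.4]
tcp_rot: [180.0, -0.0, 3.4]
ft_force: [0.4, -0.6, 0.4]
finger_gap: -0.1
```

step_arm(plan=[{"grip": 0,"tx": 0,"ty": 0.65,"tz": 0,"ax": 0,"ay": 0,"az": 0},{"grip": 0,"tx": 0,"ty": 0.65,"tz": 0,"ax": 0,"ay": 0,"az": 0},{"grip": 0,"tx": 0,"ty": 0.65,"tz": 0,"ax": 0,"ay": 0,"az": 0},{"grip": 0,"tx": 0,"ty": 0.65,"tz": 0,"ax": 0,"ay": 0,"az": 0},{"grip": 0,"tx": 0,"ty": 0.65,"tz": 0,"ax": 0,"ay": 0,"az": 0},{"grip": 0,"tx": 0,"ty": 0.65,"tz": 0,"ax": 0,"ay": 0,"az": 0}])

```text
time: 6.17
tool_pos: [455.1, -405.5, 40.4]
tcp_rot: [180.0, -0.0, 3.4]
ft_force: [0.8, -0.2, -0.1]
finger_gap: -0.3
```

step_arm(plan=[{"grip": 0,"tx": -0.3,"ty": 0,"tz": -2.5,"ax": 0,"ay": 0,"az": 0},{"grip": 0,"tx": -0.7,"ty": -2,"tz": -3,"ax": 0,"ay": 0,"az": 0},{"grip": 0,"tx": -0.5,"ty": -2,"tz": -3,"ax": 0,"ay": 0,"az": 0},{"grip": 0,"tx": 0,"ty": -1,"tz": 0,"ax": 0,"ay": 0,"az": 0},{"grip": 0,"tx": 0,"ty": 0,"tz": 0,"ax": 0,"ay": 0,"az": 0}])

```text
time: 6.58
tool_pos: [438.4, -355.7, 128.1]
tcp_rot: [179.8, -0.2, 3.4]
ft_force: [-0.4, -0.1, -0.9]
finger_gap: -0.3
```

```bash
python3 - <<'E'
from t import *
st();snap("w4")
im=cv2.imread("pics/w4.png");cv2.imwrite("pics/w4c.png",cv2.resize(im[110:310,150:450],None,fx=2.6,fy=2.6,interpolation=cv2.INTER_CUBIC))
E
```

```text
6.58 [ 438.4 -355.7  128.1] [179.8  -0.2   3.4] [-0.4 -0.1 -0.9] -0.3 [-44.3   5.9  97.9   0.   75.9  42.3]
```

View pics/w4c.png

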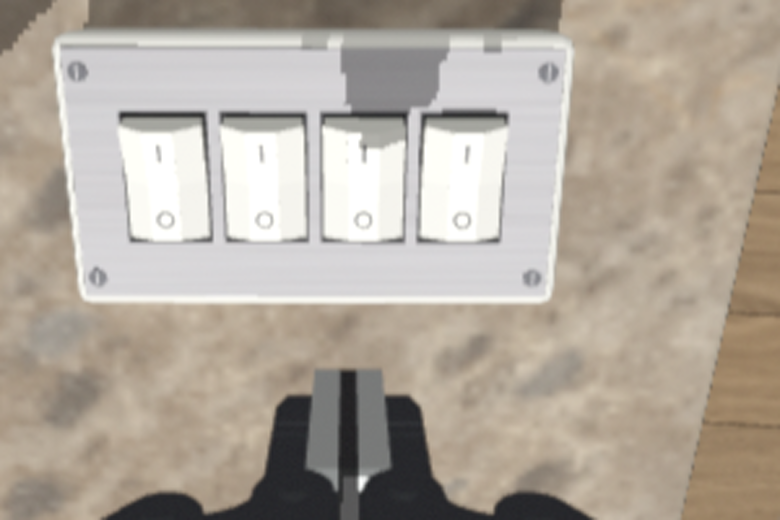

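```bash
python3 - <<'E'
from t import *
plan([(445,-310,240,11),(570,-30,300,88.2)],grip=0,amax=6.8)
E
```

```text
[{"grip": 0.0, "tx": 0.25, "ty": -1.13, "tz": -2.84, "ax": 0.0, "ay": 0.0, "az": -1.9}, {"grip": 0.0, "tx": 0.29, "ty": -1.13, "tz": -2.84, "ax": 0.0, "ay": 0.0, "az": -1.9}, {"grip": 0.0, "tx": 0.33, "ty": -1.12, "tz": -2.84, "ax": 0.0, "ay": 0.0, "az": -1.9}, {"grip": 0.0, "tx": 0.36, "ty": -1.1, "tz": -2.84, "ax": 0.0, "ay": 0.0, "az": -1.9}, {"grip": 0.0, "tx": 1.47, "ty": -2.09, "tz": -0.5, "ax": 0.0, "ay": 0.0, "az": -6.4}, {"grip": 0.0, "tx": 1.69, "ty": -1.91, "tz": -0.5, "ax": 0.0, "ay": 0.0, "az": -6.4}, {"grip": 0.0, "tx": 1.9, "ty": -1.71, "tz": -0.5, "ax": 0.0, "ay": 0.0, "az": -6.4}, {"grip": 0.0, "tx": 2.07, "ty": -1.49, "tz": -0.5, "ax": 0.0, "ay": 0.0, "az": -6.4}]
[{"grip": 0.0, "tx": 2.23, "ty": -1.25, "tz": -0.5, "ax": 0.0, "ay": 0.0, "az": -6.4}, {"grip": 0.0, "tx": 2.35, "ty": -1.0, "tz": -0.5, "ax": 0.0, "ay": 0.0, "az": -6.5}, {"grip": 0.0, "tx": 2.45, "ty": -0.72, "tz": -0.5, "ax": 0.0, "ay": 0.0, "az": -6.4}, {"grip": 0.0, "tx": 2.52, "ty": -0.45, "tz": -0.5, "ax": 0.0, "ay": 0.0, "az": -6.5}, {"grip": 0.0, "tx": 2.55, "ty": -0.16, "tz": -0.5, "ax": 0.0, "ay": 0.0, "az": -6.4}, {"grip": 0.0, "tx": 2.55, "ty": 0.13, "tz": -0.5, "ax": 0.0, "ay": 0.0, "az": -6.5}, {"grip": 0.0, "tx": 2.53, "ty": 0.42, "tz": -0.5, "ax": 0.0, "ay": 0.0, "az": -6.4}, {"grip": 0.0, "tx": 2.46, "ty": 0.7, "tz": -0.5, "ax": 0.0, "ay": 0.0, "az": -6.5}]
```

step_arm(plan=[{"grip": 0,"tx": 0.25,"ty": -1.15,"tz": -2.85,"ax": 0,"ay": 0,"az": -1.9},{"grip": 0,"tx": 0.3,"ty": -1.15,"tz": -2.85,"ax": 0,"ay": 0,"az": -1.9},{"grip": 0,"tx": 0.35,"ty": -1.1,"tz": -2.85,"ax": 0,"ay": 0,"az": -1.9},{"grip": 0,"tx": 0.35,"ty": -1.1,"tz": -2.85,"ax": 0,"ay": 0,"az": -1.9},{"grip": 0,"tx": 1.45,"ty": -2.1,"tz": -0.5,"ax": 0,"ay": 0,"az": -6.4},{"grip": 0,"tx": 1.7,"ty": -1.9,"tz": -0.5,"ax": 0,"ay": 0,"az": -6.4},{"grip": 0,"tx": 1.9,"ty": -1.7,"tz": -0.5,"ax": 0,"ay": 0,"az": -6.4},{"grip": 0,"tx": 2.05,"ty": -1.5,"tz": -0.5,"ax": 0,"ay": 0,"az": -6.4}])

```text
time: 7.3
tool_pos: [486.4, -216.3, 258.2]
tcp_rot: [-179.9, 0.1, 36.8]
ft_force: [0.8, -0.4, 0.7]
finger_gap: -0.0
```

step_arm(plan=[{"grip": 5,"tx": 2.25,"ty": -1.25,"tz": -0.5,"ax": 0,"ay": 0,"az": -6.4},{"grip": 5,"tx": 2.35,"ty": -1.0,"tz": -0.5,"ax": 0,"ay": 0,"az": -6.5},{"grip": 5,"tx": 2.45,"ty": -0.7,"tz": -0.5,"ax": 0,"ay": 0,"az": -6.4},{"grip": 5,"tx": 2.5,"ty": -0.45,"tz": -0.5,"ax": 0,"ay": 0,"az": -6.5},{"grip": 5,"tx": 2.55,"ty": -0.15,"tz": -0.5,"ax": 0,"ay": 0,"az": -6.4},{"grip": 5,"tx": 2.55,"ty": 0.15,"tz": -0.5,"ax": 0,"ay": 0,"az": -6.5},{"grip": 5,"tx": 2.55,"ty": 0.4,"tz": -0.5,"ax": 0,"ay": 0,"az": -6.4},{"grip": 5,"tx": 2.45,"ty": 0.7,"tz": -0.5,"ax": 0,"ay": 0,"az": -6.5}])

```text
time: 7.97
tool_pos: [570.6, -29.5, 297.7]
tcp_rot: [-179.8, -0.0, 88.5]
ft_force: [0.8, -0.9, 0.2]
finger_gap: 50.0
```

step_arm(plan=[{"grip": 5,"tx": 0,"ty": 0,"tz": 0,"ax": 0,"ay": 0,"az": 0},{"grip": 5,"tx": 0,"ty": 0,"tz": 0,"ax": 0,"ay": 0,"az": 0},{"grip": 5,"tx": 0,"ty": 0,"tz": 0,"ax": 0,"ay": 0,"az": 0}])

```text
time: 8.22
tool_pos: [569.9, -30.7, 297.8]
tcp_rot: [-179.9, 0.0, 88.1]
ft_force: [-0.2, 0.0, 0.1]
finger_gap: 49.7
```

```bash
python3 - <<'E'
from t import *
st();snap("w5")
E
```

```text
8.22 [569.9 -30.7 297.8] [-179.9    0.    88.1] [-0.2  0.   0.1] 49.7 [-8.2  2.  84.1 -0.  94.  -6.3]
```

View pics/w5.png

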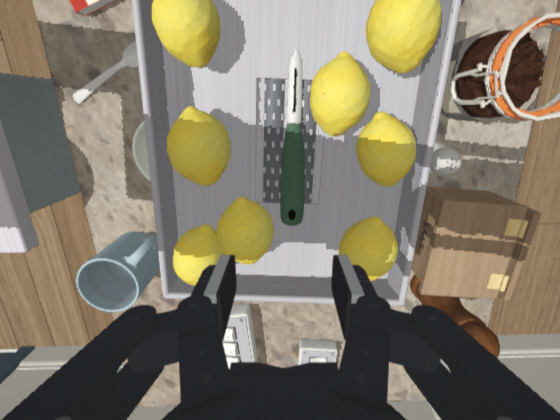

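```bash
python3 - <<'E'
from t import *
T=np.load("pics/w5.npy")
t=at("wrist",(296,50),133,T);e=at("wrist",(291,223),138,T);j=at("wrist",(292.5,123),145,T)
print(t,e,j,np.linalg.norm(t-e),np.degrees(np.arctan2(*(t-e)[[1,0]])))
for p in [(283,190),(304,190),(281,160),(304,160)]:print(p,np.round(at("wrist",p,140,T),1))
m=(t+e)/2;d=(t-e)/np.linalg.norm(t-e);print("grip",m-20*d)
E
```

```text
[584.04924583  98.84982924 133.        ] [574.89018295 -68.40689383 138.        ] [578.94145502  35.23620821 145.        ] 167.58191980195625 86.86558466166628
(283, 190) [567.6 -31.  140. ]
(304, 190) [589.2 -31.8 140. ]
(281, 160) [ 5.667e+02 -1.000e-01  1.400e+02]
(304, 160) [589.6  -0.9 140. ]
grip [578.37662954  -4.73972181 136.09672308]
```

step_arm(plan=[{"grip": 5,"tx": 1.3,"ty": 0.4,"tz": 2,"ax": 0,"ay": 0,"az": 0.8},{"grip": 5,"tx": 1.3,"ty": 0.35,"tz": 3,"ax": 0,"ay": 0,"az": 0},{"grip": 5,"tx": 0,"ty": 0,"tz": 3,"ax": 0,"ay": 0,"az": 0},{"grip": 5,"tx": 0,"ty": 0,"tz": 2,"ax": 0,"ay": 0,"az": 0},{"grip": 5,"tx": 0,"ty": 0,"tz": 2,"ax": 0,"ay": 0,"az": 0},{"grip": 5,"tx": 0,"ty": 0,"tz": 0,"ax": 0,"ay": 0,"az": 0},{"grip": 5,"tx": 0,"ty": 0,"tz": 0,"ax": 0,"ay": 0,"az": 0}])

```text
time: 8.85
tool_pos: [577.3, -5.3, 178.0]
tcp_rot: [-179.8, 0.0, 87.3]
ft_force: [0.6, 1.2, 1.2]
finger_gap: 49.7
```

```bash
python3 - <<'E'
from t import *
st();snap("w6")
E
```

```text
8.85 [577.3  -5.3 178. ] [-179.8    0.    87.3] [0.6 1.2 1.2] 49.7 [-5.6  5.9 92.6 -0.  81.7 -2.9]
```

View pics/w6.png

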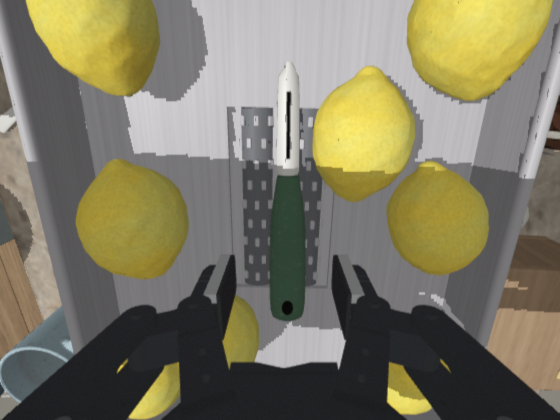

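step_arm(plan=[{"grip": 5,"tx": 0,"ty": 0.2,"tz": 1.5,"ax": 0,"ay": 0,"az": 0},{"grip": 5,"tx": 0,"ty": 0,"tz": 1.5,"ax": 0,"ay": 0,"az": 0},{"grip": 5,"tx": 0,"ty": 0,"tz": 1.0,"ax": 0,"ay": 0,"az": 0},{"grip": 5,"tx": 0,"ty": 0,"tz": 0.3,"ax": 0,"ay": 0,"az": 0},{"grip": 5,"tx": 0,"ty": 0,"tz": 0,"ax": 0,"ay": 0,"az": 0},{"grip": 5,"tx": 0,"ty": 0,"tz": 0,"ax": 0,"ay": 0,"az": 0}])

```text
time: 9.4
tool_pos: [581.1, -4.6, 137.5]
tcp_rot: [179.9, 0.0, 87.4]
ft_force: [0.8, 0.4, -0.0]
finger_gap: 49.7
```

step_arm(newtons=40, plan=[{"grip": 2.5,"tx": 0,"ty": 0,"tz": 0,"ax": 0,"ay": 0,"az": 0},{"grip": 2,"tx": 0,"ty": 0,"tz": 0,"ax": 0,"ay": 0,"az": 0},{"grip": 1,"tx": 0,"ty": 0,"tz": 0,"ax": 0,"ay": 0,"az": 0},{"grip": 1,"tx": 0,"ty": 0,"tz": 0,"ax": 0,"ay": 0,"az": 0},{"grip": 1,"tx": 0,"ty": 0,"tz": 0,"ax": 0,"ay": 0,"az": 0},{"grip": 1,"tx": 0,"ty": 0,"tz": 0,"ax": 0,"ay": 0,"az": 0}])

```text
time: 9.9
tool_pos: [581.3, -4.5, 137.6]
tcp_rot: [179.9, 0.0, 87.4]
ft_force: [-0.7, 1.0, 6.1]
finger_gap: 19.3
```

```bash
python3 - <<'E'
from t import *
st();snap("w7")
E
```

```text
9.9 [581.3  -4.5 137.6] [179.9   0.   87.4] [-0.7  1.   6.1] 19.3 [-5.5  8.1 94.6 -0.  77.3 -2.9]
```

View pics/w7.png

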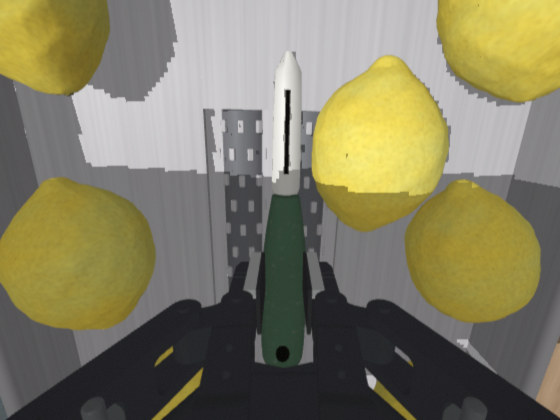

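step_arm(newtons=40, plan=[{"grip": 4,"tx": 0,"ty": 0,"tz": 0,"ax": 0,"ay": 0,"az": 0},{"grip": 4,"tx": 0,"ty": 0,"tz": 0.2,"ax": 0,"ay": 0,"az": 0},{"grip": 4,"tx": 0,"ty": 0,"tz": 0.25,"ax": 0,"ay": 0,"az": 0},{"grip": 4,"tx": 0,"ty": 0,"tz": 0,"ax": 0,"ay": 0,"az": 0},{"grip": 4,"tx": 0,"ty": 0,"tz": 0,"ax": 0,"ay": 0,"az": 0}])

```text
time: 10.37
tool_pos: [580.1, -4.4, 131.2]
tcp_rot: [-179.9, -0.0, 87.4]
ft_force: [-0.7, -0.3, 0.4]
finger_gap: 40.1
```

step_arm(newtons=40, plan=[{"grip": 2.5,"tx": 0,"ty": 0,"tz": 0,"ax": 0,"ay": 0,"az": 0},{"grip": 1,"tx": 0,"ty": 0,"tz": 0,"ax": 0,"ay": 0,"az": 0},{"grip": 1,"tx": 0,"ty": 0,"tz": 0,"ax": 0,"ay": 0,"az": 0},{"grip": 1,"tx": 0,"ty": 0,"tz": 0,"ax": 0,"ay": 0,"az": 0},{"grip": 1,"tx": 0,"ty": 0,"tz": 0,"ax": 0,"ay": 0,"az": 0}])

```text
time: 10.78
tool_pos: [580.6, -4.5, 131.9]
tcp_rot: [180.0, -0.0, 87.4]
ft_force: [0.4, 0.1, -0.3]
finger_gap: 20.8
```

step_arm(plan=[{"grip": 1,"tx": 0,"ty": 0,"tz": -0.5,"ax": 0,"ay": 0,"az": 0},{"grip": 1,"tx": 0,"ty": 0,"tz": -1,"ax": 0,"ay": 0,"az": 0},{"grip": 1,"tx": 0,"ty": 0,"tz": -2,"ax": 0,"ay": 0,"az": 0},{"grip": 1,"tx": 0,"ty": 0,"tz": -2.5,"ax": 0,"ay": 0,"az": 0},{"grip": 1,"tx": 0,"ty": 0,"tz": -2.5,"ax": 0,"ay": 0,"az": 0},{"grip": 1,"tx": 0,"ty": 0,"tz": -2.5,"ax": 0,"ay": 0,"az": 0},{"grip": 1,"tx": 0,"ty": 0,"tz": -1,"ax": 0,"ay": 0,"az": 0},{"grip": 1,"tx": 0,"ty": 0,"tz": 0,"ax": 0,"ay": 0,"az": 0}])

```text
time: 11.45
tool_pos: [582.4, -4.6, 256.3]
tcp_rot: [179.6, 0.0, 87.4]
ft_force: [0.4, 0.1, -0.6]
finger_gap: 20.7
```

```bash
python3 - <<'E'
from t import *
st();snap("w8");snap("s8","scene")
E
```

```text
11.45 [582.4  -4.6 256.3] [179.6   0.   87.4] [ 0.4  0.1 -0.6] 20.7 [-5.5  3.8 86.5 -0.  89.2 -2.9]
```

View pics/w8.png

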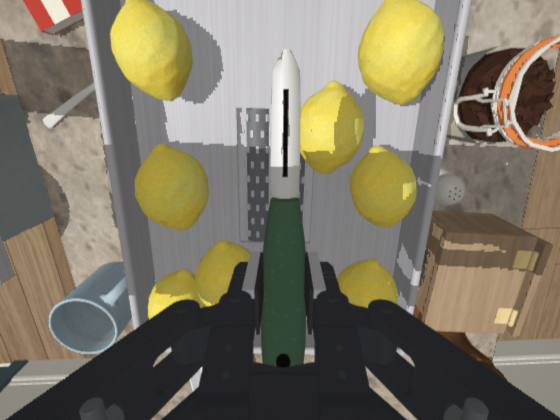

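View pics/s8.png

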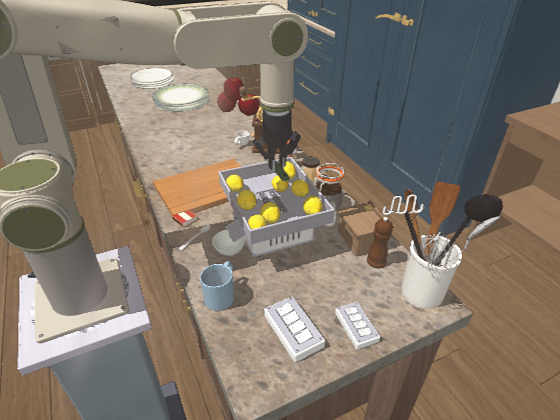

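```bash
python3 - <<'E'
from t import *
plan([(482,351.5,230,184.4)],grip=1,dmax=30,amax=5)
E
```

```text
[{"grip": 1.0, "tx": 1.76, "ty": -0.57, "tz": 0.11, "ax": 0.0, "ay": 0.0, "az": -4.9}, {"grip": 1.0, "tx": 1.8, "ty": -0.42, "tz": 0.11, "ax": 0.0, "ay": 0.0, "az": -4.8}, {"grip": 1.0, "tx": 1.83, "ty": -0.27, "tz": 0.11, "ax": 0.0, "ay": 0.0, "az": -4.9}, {"grip": 1.0, "tx": 1.84, "ty": -0.11, "tz": 0.11, "ax": 0.0, "ay": 0.0, "az": -4.8}, {"grip": 1.0, "tx": 1.85, "ty": 0.04, "tz": 0.11, "ax": 0.0, "ay": 0.0, "az": -4.9}, {"grip": 1.0, "tx": 1.84, "ty": 0.2, "tz": 0.11, "ax": 0.0, "ay": 0.0, "az": -4.8}, {"grip": 1.0, "tx": 1.81, "ty": 0.35, "tz": 0.11, "ax": 0.0, "ay": 0.0, "az": -4.9}, {"grip": 1.0, "tx": 1.78, "ty": 0.51, "tz": 0.11, "ax": 0.0, "ay": 0.0, "az": -4.8}]
[{"grip": 1.0, "tx": 1.73, "ty": 0.65, "tz": 0.11, "ax": 0.0, "ay": 0.0, "az": -4.9}, {"grip": 1.0, "tx": 1.66, "ty": 0.8, "tz": 0.11, "ax": 0.0, "ay": 0.0, "az": -4.8}, {"grip": 1.0, "tx": 1.59, "ty": 0.93, "tz": 0.1, "ax": 0.0, "ay": 0.0, "az": -4.9}, {"grip": 1.0, "tx": 1.51, "ty": 1.07, "tz": 0.11, "ax": 0.0, "ay": 0.0, "az": -4.8}, {"grip": 1.0, "tx": 1.41, "ty": 1.19, "tz": 0.1, "ax": 0.0, "ay": 0.0, "az": -4.9}, {"grip": 1.0, "tx": 1.31, "ty": 1.3, "tz": 0.11, "ax": 0.0, "ay": 0.0, "az": -4.8}, {"grip": 1.0, "tx": 1.19, "ty": 1.41, "tz": 0.1, "ax": 0.0, "ay": 0.0, "az": -4.9}, {"grip": 1.0, "tx": 1.07, "ty": 1.51, "tz": 0.11, "ax": 0.0, "ay": 0.0, "az": -4.8}]
[{"grip": 1.0, "tx": 0.94, "ty": 1.59, "tz": 0.1, "ax": 0.0, "ay": 0.0, "az": -4.9}, {"grip": 1.0, "tx": 0.8, "ty": 1.66, "tz": 0.11, "ax": 0.0, "ay": 0.0, "az": -4.8}, {"grip": 1.0, "tx": 0.65, "ty": 1.72, "tz": 0.1, "ax": 0.0, "ay": 0.0, "az": -4.9}, {"grip": 1.0, "tx": 0.51, "ty": 1.78, "tz": 0.11, "ax": 0.0, "ay": 0.0, "az": -4.8}]
```

step_arm(plan=[{"grip": 1,"tx": 1.75,"ty": -0.55,"tz": 0,"ax": 0,"ay": 0,"az": -4.9},{"grip": 1,"tx": 1.8,"ty": -0.4,"tz": 0,"ax": 0,"ay": 0,"az": -4.8},{"grip": 1,"tx": 1.85,"ty": -0.25,"tz": 0,"ax": 0,"ay": 0,"az": -4.9},{"grip": 1,"tx": 1.85,"ty": -0.1,"tz": 0,"ax": 0,"ay": 0,"az": -4.8},{"grip": 1,"tx": 1.85,"ty": 0.05,"tz": 0,"ax": 0,"ay": 0,"az": -4.9},{"grip": 1,"tx": 1.85,"ty": 0.2,"tz": 0,"ax": 0,"ay": 0,"az": -4.8},{"grip": 1,"tx": 1.8,"ty": 0.35,"tz": 0,"ax": 0,"ay": 0,"az": -4.9},{"grip": 1,"tx": 1.8,"ty": 0.5,"tz": 0,"ax": 0,"ay": 0,"az": -4.8}])

```text
time: 12.22
tool_pos: [540.2, 139.1, 249.0]
tcp_rot: [-179.8, -0.1, 126.4]
ft_force: [0.2, 0.0, -1.2]
finger_gap: 20.7
```

step_arm(plan=[{"grip": 1,"tx": 1.75,"ty": 0.65,"tz": 0,"ax": 0,"ay": 0,"az": -4.9},{"grip": 1,"tx": 1.65,"ty": 0.8,"tz": 0,"ax": 0,"ay": 0,"az": -4.8},{"grip": 1,"tx": 1.6,"ty": 0.95,"tz": 0,"ax": 0,"ay": 0,"az": -4.9},{"grip": 1,"tx": 1.5,"ty": 1.05,"tz": 0,"ax": 0,"ay": 0,"az": -4.8},{"grip": 1,"tx": 1.4,"ty": 1.2,"tz": 0.3,"ax": 0,"ay": 0,"az": -4.9},{"grip": 1,"tx": 1.3,"ty": 1.3,"tz": 0.6,"ax": 0,"ay": 0,"az": -4.8},{"grip": 1,"tx": 1.2,"ty": 1.4,"tz": 0.8,"ax": 0,"ay": 0,"az": -4.9},{"grip": 1,"tx": 1.05,"ty": 1.5,"tz": 0.8,"ax": 0,"ay": 0,"az": -4.8}])

```text
time: 12.88
tool_pos: [501.1, 281.1, 224.0]
tcp_rot: [-179.9, -0.2, 165.2]
ft_force: [-0.4, -0.6, -0.3]
finger_gap: 20.6
```

step_arm(plan=[{"grip": 1,"tx": 0.95,"ty": 1.6,"tz": 0.8,"ax": 0,"ay": 0,"az": -4.9},{"grip": 1,"tx": 0.8,"ty": 1.65,"tz": 1.5,"ax": 0,"ay": 0,"az": -4.8},{"grip": 1,"tx": 0.65,"ty": 1.7,"tz": 2,"ax": 0,"ay": 0,"az": -4.9},{"grip": 1,"tx": 0.5,"ty": 1.8,"tz": 2,"ax": 0,"ay": 0,"az": -4.8},{"grip": 1,"tx": 0,"ty": 0,"tz": 1,"ax": 0,"ay": 0,"az": 0},{"grip": 1,"tx": 0,"ty": 0,"tz": 0,"ax": 0,"ay": 0,"az": 0},{"grip": 1,"tx": 0,"ty": 0,"tz": 0,"ax": 0,"ay": 0,"az": 0}])

```text
time: 13.47
tool_pos: [481.6, 350.6, 151.7]
tcp_rot: [-179.9, -0.2, -175.7]
ft_force: [0.5, -0.1, -0.9]
finger_gap: 20.8
```

```bash
python3 - <<'E'
from t import *
st();snap("w9");snap("t9","top");
E
```

```text
13.47 [481.6 350.6 151.7] [-179.9   -0.2 -175.7] [ 0.5 -0.1 -0.9] 20.8 [ 31.1   9.9  91.   -0.   79.3 -63.1]
```

View pics/w9.png

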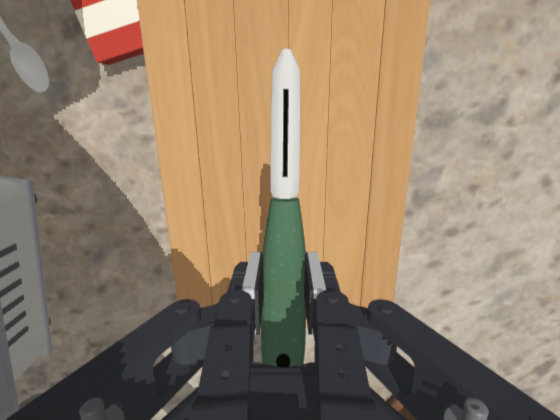

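View pics/t9.png

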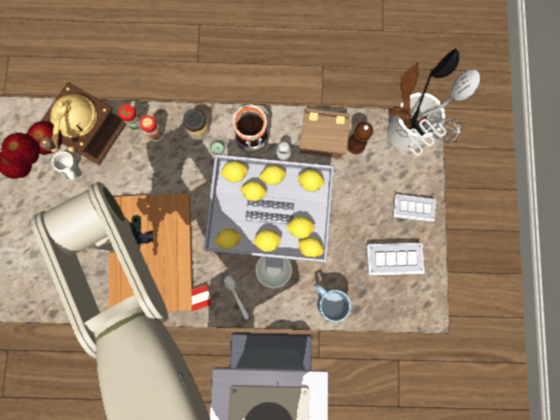

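step_arm(plan=[{"grip": 1,"tx": 0,"ty": 0,"tz": 2,"ax": 0,"ay": 0,"az": 0},{"grip": 1,"tx": 0,"ty": 0,"tz": 3,"ax": 0,"ay": 0,"az": 0},{"grip": 1,"tx": 0,"ty": 0,"tz": 3,"ax": 0,"ay": 0,"az": 0},{"grip": 1,"tx": 0,"ty": 0,"tz": 2,"ax": 0,"ay": 0,"az": 0},{"grip": 1,"tx": 0,"ty": 0,"tz": 1,"ax": 0,"ay": 0,"az": 0},{"grip": 1,"tx": 0,"ty": 0,"tz": 0.7,"ax": 0,"ay": 0,"az": 0},{"grip": 1,"tx": 0,"ty": 0,"tz": 0,"ax": 0,"ay": 0,"az": 0},{"grip": 1,"tx": 0,"ty": 0,"tz": 0,"ax": 0,"ay": 0,"az": 0}])

```text
time: 14.23
tool_pos: [483.9, 352.1, 38.5]
tcp_rot: [179.9, 0.1, -175.7]
ft_force: [0.3, 0.2, -0.4]
finger_gap: 20.8
```

step_arm(plan=[{"grip": 1,"tx": 0,"ty": 0,"tz": 0.2,"ax": 0,"ay": 0,"az": 0},{"grip": 1,"tx": 0,"ty": 0,"tz": 0,"ax": 0,"ay": 0,"az": 0},{"grip": 1,"tx": 0,"ty": 0,"tz": 0,"ax": 0,"ay": 0,"az": 0}])

```text
time: 14.48
tool_pos: [483.5, 352.2, 36.1]
tcp_rot: [180.0, 0.1, -175.6]
ft_force: [-0.1, -0.7, -0.2]
finger_gap: 20.8
```

step_arm(plan=[{"grip": 1,"tx": 0,"ty": 0,"tz": 0.5,"ax": 0,"ay": 0,"az": 0},{"grip": 1,"tx": 0,"ty": 0,"tz": 0.4,"ax": 0,"ay": 0,"az": 0},{"grip": 1,"tx": 0,"ty": 0,"tz": 0,"ax": 0,"ay": 0,"az": 0},{"grip": 1,"tx": 0,"ty": 0,"tz": 0,"ax": 0,"ay": 0,"az": 0}])

```text
time: 14.82
tool_pos: [482.6, 351.7, 25.5]
tcp_rot: [-180.0, -0.0, -175.6]
ft_force: [-0.3, 0.7, -1.1]
finger_gap: 20.6
```

step_arm(plan=[{"grip": 1,"tx": 0,"ty": 0,"tz": 0.15,"ax": 0,"ay": 0,"az": 0},{"grip": 1,"tx": 0,"ty": 0,"tz": 0,"ax": 0,"ay": 0,"az": 0},{"grip": 1,"tx": 0,"ty": 0,"tz": 0,"ax": 0,"ay": 0,"az": 0}])

```text
time: 15.07
tool_pos: [482.8, 351.8, 25.0]
tcp_rot: [-180.0, -0.0, -175.6]
ft_force: [-2.8, -0.6, 5.6]
finger_gap: 20.8
```

step_arm(plan=[{"grip": 1,"tx": 0,"ty": 0,"tz": 0.1,"ax": 0,"ay": 0,"az": 0},{"grip": 1,"tx": 0,"ty": 0,"tz": 0,"ax": 0,"ay": 0,"az": 0},{"grip": 1,"tx": 0,"ty": 0,"tz": 0,"ax": 0,"ay": 0,"az": 0}])

```text
time: 15.32
tool_pos: [482.9, 351.8, 24.8]
tcp_rot: [-180.0, 0.0, -175.6]
ft_force: [-6.1, -4.2, 12.0]
finger_gap: 20.5
```

step_arm(plan=[{"grip": 1,"tx": 0,"ty": 0,"tz": -0.15,"ax": 0,"ay": 0,"az": 0},{"grip": 1,"tx": 0,"ty": 0,"tz": 0,"ax": 0,"ay": 0,"az": 0},{"grip": 2.4,"tx": 0,"ty": 0,"tz": 0,"ax": 0,"ay": 0,"az": 0},{"grip": 3,"tx": 0,"ty": 0,"tz": 0,"ax": 0,"ay": 0,"az": 0},{"grip": 4.5,"tx": 0,"ty": 0,"tz": 0,"ax": 0,"ay": 0,"az": 0},{"grip": 4.5,"tx": 0,"ty": 0,"tz": 0,"ax": 0,"ay": 0,"az": 0}])

```text
time: 15.82
tool_pos: [482.7, 351.7, 24.7]
tcp_rot: [-180.0, -0.0, -175.6]
ft_force: [-0.5, 1.1, -0.6]
finger_gap: 44.9
```

step_arm(plan=[{"grip": 4.5,"tx": 0,"ty": 0,"tz": -1,"ax": 0,"ay": 0,"az": 0},{"grip": 4.5,"tx": 0,"ty": 0,"tz": -2,"ax": 0,"ay": 0,"az": 0},{"grip": 4.5,"tx": 0,"ty": 0,"tz": -3,"ax": 0,"ay": 0,"az": 0},{"grip": 4.5,"tx": 0,"ty": 0,"tz": -3,"ax": 0,"ay": 0,"az": 0},{"grip": 4.5,"tx": 0,"ty": 0,"tz": -3,"ax": 0,"ay": 0,"az": 0},{"grip": 4.5,"tx": 0,"ty": 0,"tz": -3,"ax": 0,"ay": 0,"az": 0},{"grip": 4.5,"tx": 0,"ty": 0,"tz": 0,"ax": 0,"ay": 0,"az": 0},{"grip": 4.5,"tx": 0,"ty": 0,"tz": 0,"ax": 0,"ay": 0,"az": 0}])

```text
time: 16.48
tool_pos: [484.5, 352.8, 178.8]
tcp_rot: [179.8, 0.3, -175.6]
ft_force: [0.0, 0.2, -0.1]
finger_gap: 45.3
```

```bash
python3 - <<'E'
from t import *
st();snap("w10");snap("t10","top");
im=cv2.imread("pics/t10.png");cv2.imwrite("pics/t10c.png",cv2.resize(im[150:285,200:440],None,fx=3.3,fy=3.3,interpolation=cv2.INTER_CUBIC))
E
```

```text
16.48 [484.5 352.8 178.8] [ 179.8    0.3 -175.6] [ 0.   0.2 -0.1] 45.3 [ 31.2   8.7  89.5  -0.   81.5 -63.2]
```

View pics/w10.png

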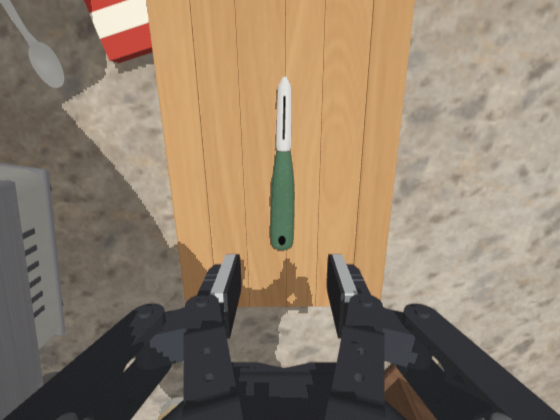

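View pics/t10c.png

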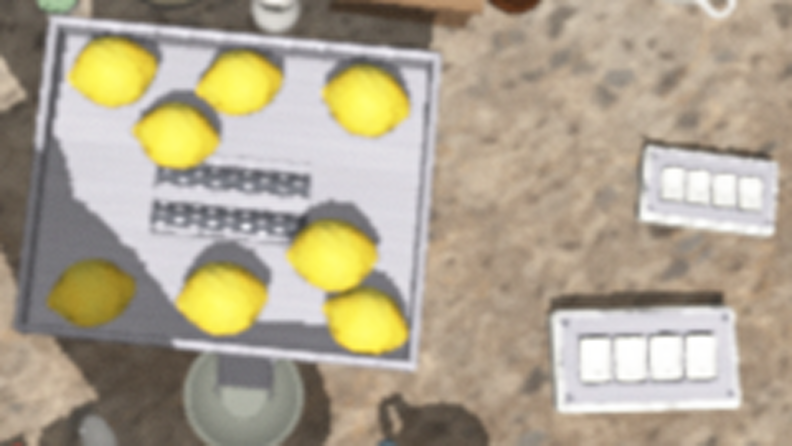

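```bash
python3 - <<'E'
from t import *
a=cv2.imread("pics/w1.png")[140:220,205:370];b=cv2.imread("pics/w4.png")[125:225,165:375]
a=cv2.resize(a,(640,300),interpolation=cv2.INTER_CUBIC);b=cv2.resize(b,(640,300),interpolation=cv2.INTER_CUBIC)
cv2.imwrite("pics/cmp.png",np.vstack([a,b]))
T=np.load("pics/w10.npy")
t=at("wrist",(284,78),24,T);e=at("wrist",(282,250),29,T);print(t,e,np.linalg.norm(t-e))
E
```

```text
[378.93867772 346.06908529  24.        ] [548.6795601  356.78530984  29.        ] 170.15229831550357
```

View pics/cmp.png

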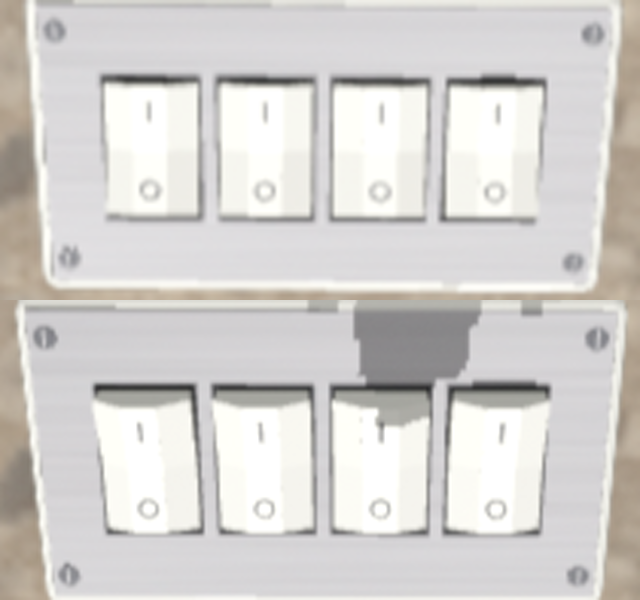

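All four rockers now stand up at the I end, so they are off. The peeler measures 170 mm on the board, and its ends are inside the edges.

```bash
python3 -c "
from t import *
print(hand_in())"
```

```text
the job is handed in; nothing more can be done
None
```

The job is done and handed in at about 16.6 s of the 64 s allowed; no verdict was reported.

- **Mill made safe:** I used the larger of the two switch units. I pressed rocker 1 down to its stop, which read 40.0 mm. I then drew the closed fingertip over rockers 2 to 4. A close-up before reaching into the tray showed all four with the I-side half standing up, so all four were off.
- **Peeler taken out:** My first grip sat too high on the handle, so I opened, went about 6 mm lower and gripped again. It then came out level without slipping.
- **Peeler laid down:** I lowered it onto the board until it touched, with a peak force of about 14 N, and then let go.
- **Last checks:** The peeler lies flat near the middle of the board. Its tip is at about (379, 346) and its handle end at about (549, 357), so it measures 170 mm and is wholly within the edges. All eight lemons are in the tray, and the gripper was clear, about 180 mm above the worktop. Nothing failed. The one disagreement was the contact height on the board: about 25 mm, where I expected 23 mm.

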